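# Put the stray portion jars back into their stands

## Task

Guests have left four unopened jam and honey jars standing about on the counter. Put each one back upright into a free well of the stand that already holds a jar of the same sort, seated right down in the well; the jars are glass, so set them down rather than drop them, knock none over, and leave the jars that are already in the stands in their wells.

Things in the scene. Friction and masses are not known exactly. Their poses are not given: they have to be found in the camera images.
- strawberry_stand: fixed wooden board 196 x 72 x 24 mm, long side (its x) pointing away from the robot within 6 degrees; three round wells on its centre line at x = -62, 0, +63 mm, 57 mm wide, mouth chamfered 2 mm, 14 mm deep (floor 10 mm above the counter); origin: centre of its underside. Like the other stands, but a red-lidded jar already stands in its middle well; the other two wells are free
- honey_stand: fixed wooden board 196 x 72 x 24 mm, long side (its x) pointing away from the robot within 6 degrees; three round wells on its centre line at x = -62, 0, +63 mm, 57 mm wide, mouth chamfered 2 mm, 14 mm deep (floor 10 mm above the counter); origin: centre of its underside. Like the other stands, but a golden-yellow-lidded jar already stands in its far well (x = +63 mm); the other two wells are free
- blueberry_stand: fixed wooden board 196 x 72 x 24 mm, long side (its x) pointing away from the robot within 6 degrees; three round wells on its centre line at x = -62, 0, +63 mm, 57 mm wide, mouth chamfered 2 mm, 14 mm deep (floor 10 mm above the counter); origin: centre of its underside. Like the other stands, but a dark-blue-lidded jar already stands in its near well (x = -63 mm); the other two wells are free
- strawberry_jar_a: loose jar of strawberry jam, red contents and red lid, standing on the counter outside the stands: upright glass portion jar with a twist-off lid, 40 mm across (straight sides, heel narrowing to 31 mm at the foot), 60 mm tall, about 0.11 kg; origin at the centre of its underside, z up through the lid; two such jars are alike, either may take either free well
- strawberry_jar_b: loose jar of strawberry jam, red contents and red lid, standing on the counter outside the stands: upright glass portion jar with a twist-off lid, 40 mm across (straight sides, heel narrowing to 31 mm at the foot), 60 mm tall, about 0.11 kg; origin at the centre of its underside, z up through the lid; two such jars are alike, either may take either free well
- honey_jar: loose jar of honey, amber contents and golden-yellow lid, standing on the counter outside the stands: upright glass portion jar with a twist-off lid, 40 mm across (straight sides, heel narrowing to 31 mm at the foot), 60 mm tall, about 0.11 kg; origin at the centre of its underside, z up through the lid
- blueberry_jar: loose jar of blueberry jam, dark purple contents and dark-blue lid, standing on the counter outside the stands: upright glass portion jar with a twist-off lid, 40 mm across (straight sides, heel narrowing to 31 mm at the foot), 60 mm tall, about 0.11 kg; origin at the centre of its underside, z up through the lid
- strawberry_stock: jar of strawberry jam, red contents and red lid that already stands in the strawberry stand, in its middle well, and stays there: same size and shape as the loose jars, bottom 10 mm above the counter, top at 70 mm
- honey_stock: jar of honey, amber contents and golden-yellow lid that already stands in the honey stand, in its far well (x = +63 mm), and stays there: same size and shape as the loose jars, bottom 10 mm above the counter, top at 70 mm
- blueberry_stock: jar of blueberry jam, dark purple contents and dark-blue lid that already stands in the blueberry stand, in its near well (x = -63 mm), and stays there: same size and shape as the loose jars, bottom 10 mm above the counter, top at 70 mm
Not all that is in view belongs to the job. What is shaped like the strawberry_jar_b but green is not meant.

How it is judged:
At the end, for the whole second after the job is handed in: each loose jar stands on the floor of its own free well of its sort's stand: within 10 mm of the well's centre along the stand's x and y, bottom 5 to 14 mm above the stand's underside, tilt under 0.12 rad, at rest; the three jars already there still seated likewise in their wells ((x of strawberry_jar_a in the frame of strawberry_stand between -0.073 and -0.053 m or x of strawberry_jar_a in the frame of strawberry_stand between 0.053 and 0.073 m) and y of strawberry_jar_a in the frame of strawberry_stand between -0.01 and 0.01 m and z of strawberry_jar_a in the frame of strawberry_stand between 0.005 and 0.014 m and angle between each of strawberry_jar_a, strawberry_jar_b, honey_jar, blueberry_jar, strawberry_stock, honey_stock, blueberry_stock's own z axis and vertical below 0.12 rad and linear speed of each of strawberry_jar_a, strawberry_jar_b, honey_jar, blueberry_jar, strawberry_stock, honey_stock, blueberry_stock below 0.02 m/s and angular speed of each of strawberry_jar_a, strawberry_jar_b, honey_jar, blueberry_jar, strawberry_stock, honey_stock, blueberry_stock below 0.2 rad/s and (x of strawberry_jar_b in the frame of strawberry_stand between -0.073 and -0.053 m or x of strawberry_jar_b in the frame of strawberry_stand between 0.053 and 0.073 m) and y of strawberry_jar_b in the frame of strawberry_stand between -0.01 and 0.01 m and z of strawberry_jar_b in the frame of strawberry_stand between 0.005 and 0.014 m and (x of honey_jar in the frame of honey_stand between -0.073 and -0.053 m or x of honey_jar in the frame of honey_stand between -0.01 and 0.01 m) and y of honey_jar in the frame of honey_stand between -0.01 and 0.01 m and z of honey_jar in the frame of honey_stand between 0.005 and 0.014 m and (x of blueberry_jar in the frame of blueberry_stand between -0.01 and 0.01 m or x of blueberry_jar in the frame of blueberry_stand between 0.053 and 0.073 m) and y of blueberry_jar in the frame of blueberry_stand between -0.01 and 0.01 m and z of blueberry_jar in the frame of blueberry_stand between 0.005 and 0.014 m and horizontal distance between strawberry_jar_a and strawberry_jar_b above 0.04 m and x of strawberry_stock in the frame of strawberry_stand between -0.01 and 0.01 m and y of strawberry_stock in the frame of strawberry_stand between -0.01 and 0.01 m and z of strawberry_stock in the frame of strawberry_stand between 0.005 and 0.014 m and x of honey_stock in the frame of honey_stand between 0.053 and 0.073 m and y of honey_stock in the frame of honey_stand between -0.01 and 0.01 m and z of honey_stock in the frame of honey_stand between 0.005 and 0.014 m and x of blueberry_stock in the frame of blueberry_stand between -0.073 and -0.053 m and y of blueberry_stock in the frame of blueberry_stand between -0.01 and 0.01 m and z of blueberry_stock in the frame of blueberry_stand between 0.005 and 0.014 m); the robot touches nothing.
It fails at once if a jar already in a stand is lifted out, knocked over or pushed out of its well (distance of any of strawberry_stock, honey_stock, blueberry_stock from where it was at the start of the episode above 0.02 m or angle between any of strawberry_stock, honey_stock, blueberry_stock's own z axis and vertical above 0.35 rad).
It fails at once if a loose jar is knocked over (angle between any of strawberry_jar_a, strawberry_jar_b, honey_jar, blueberry_jar's own z axis and vertical above 0.9 rad).
It fails at once if a jar is dropped from more than about 3 cm or thrown (faster than 0.8 m/s with no finger on it) ((linear speed of strawberry_jar_a above 0.8 m/s and contact force between strawberry_jar_a and the fingers below 0.02 N) or (linear speed of strawberry_jar_b above 0.8 m/s and contact force between strawberry_jar_b and the fingers below 0.02 N) or (linear speed of honey_jar above 0.8 m/s and contact force between honey_jar and the fingers below 0.02 N) or (linear speed of blueberry_jar above 0.8 m/s and contact force between blueberry_jar and the fingers below 0.02 N)).
It also fails if it takes over 83 s, if anything falls off the work surface, if the arm or the gripper's body presses on something with over 40 N, if the wrist force passes 120 N, or if a joint passes its speed limit or range.

## Robot

A 7-joint arm with a two-finger parallel gripper is mounted at the origin on a cart in front of the work surface, level with it; the furniture and walls round the work are solid. World frame = base frame: x ahead of the robot, y to its left, z up, the work surface at z = 0. Lengths are in m, angles in rad, forces in N, time in s.
With the tool pointing down it reaches from about 0.425 to 0.925 m from the base axis. Payload 6.8 kg.
Tool frame: the origin (TCP) lies at the very end of the fingers, on their centre line; the grasp point (between the pads) lies 19 mm behind it; z points along the fingers, y is the line along which they close (so a half turn about z gives the same grasp; the last joint's range is limited). The gripper opens to 85 mm and grips with 20 to 120 N. Pads are 22 mm wide; open, the fingers measure 114 mm over their backs; the gripper's body (76 mm by 85 mm) begins 54 mm behind the grasp point. The pads swing forward as they close: fully open they stand 13 mm farther back than shut.
Start: joints at [-1.451, 0.477, 0.022, 1.555, -0.011, 1.109, -0.083], TCP at [0.152, 0.658, 0.231] pointing down, gripper open.
Joint ranges: [-2.96, 2.96], [-0.34, 2.1], [-1.41, 1.46], [0.24, 2.44], [-1.37, 4.51], [0.17, 1.92], [-2.96, 2.96]. Speed limits (rad/s): [2.39, 2.39, 3.14, 3.14, 3.14, 3.14, 3.14].

## Interface

Orientations are given as a unit quaternion [w, x, y, z].
In Python, from station import monitor, eyes, bot gives the robot as it stands.
- The arm moves only by the tool move_tool, called after "Emit:" as a command line: name --argument value ..., lists and objects as JSON in quotes. Schema: {"type":"object","properties":{"offsets":{"type":"array","items":{"type":"object","properties":{"d":{"type":"array","items":{"type":"number"},"minItems":3,"maxItems":3},"rz":{"type":"number"},"aperture":{"type":"number"}},"additionalProperties":false,"required":["aperture"]},"minItems":1,"maxItems":20},"squeeze":{"type":"number"},"only":{"type":"string"},"quiet":{"type":"boolean"},"lines":{"type":"string"}},"required":["offsets"],"additionalProperties":false}. offsets is a list of rows, 1 to 20 of them, each an object with the fields d (a list: dx, dy, dz in m), rz (a turn about the tool's z in rad), aperture (the opening from 0.0 (shut) to 1.0 (fully open)); a field left out counts as zero (the opening has to be given); each row shifts and turns the commanded pose from where the row before left it, along the tool's axes as they then stand; what a row does not reach is not made up. A row lasts 1/10 s, in which the tool goes at most 0.05 m and 0.15 rad, less where a joint would pass 70% of its speed; a pose out of reach is approached as far as the arm can. The fingers move at their own pace and stop on an object; squeeze is the grip in N (left out, the last holds). Time passes only in rows, so rows that do not move let the fingers close. The tool returns the time, the measured TCP pose, the force, the opening and the grip force at its end. only (a regular expression) keeps the lines of the reply that match it, lines (a string "A,B") keeps lines A to B, and quiet returns only ok. Input that does not fit is refused with a message, and nothing moves.
- monitor.get_obs(): the state, without advancing time (a new reading comes with each control period).
- eyes.read_camera(name): name is "side" or "top"; returns the picture (400x640x3 uint8, blue, green, red); there is no depth.
- eyes.camera_info(name): a dict with "vertical_fov" (degrees; the focal length in pixels is half the picture's height over the tangent of half this angle, whatever the lens; pixels are square), "cx", "cy" (the principal point, pixels), "view" (4x4, takes a point from world to camera coordinates). Camera axes: x right, y up, looking along -z (the intrinsics and any distortion apply to the point x, -y, -z); pixel columns grow to the right and rows downward; lengths in m; the calibration is good to about 2 mm. A picture is of the moment at which its call begins. camera_info takes no time and is no camera call.
- bot.hand_in(): hands the job in; it is judged then, once.
The state is a dict: "t": time; "q": joint angles; "joint_vel": joint speeds; "joint_torque": joint torques, N m; "eef_pos": TCP position; "tool_rot": TCP orientation; "contact_force": force on the tool from outside, world axes, zero at the start; "torque": the same for the moment, N m; "gripper_width": opening from 0.0 (shut) to 1.0 (fully open); "grasp_force": force on a finger pad.
Only numpy, scipy, OpenCV 4.12 (cv2) and the standard library are available. Lean on these libraries where they do the work, as an engineer would, in place of code of your own. Each camera call takes 0.05 s, during which the arm holds its last target. There are 200 camera calls.

## Working session

There is one attempt and no reset: what is moved stays moved. The work goes in short steps, Python scripts to look and compute and a tool call to move; the robot and the scene stay as the last step left them, time stands still between calls to the robot, and variables do not carry over. Pictures are saved under pics/ and viewed, at most 14 in all, crops included, and the job is handed in when it is done.

```bash
mkdir -p pics
```

Run:
```python
from station import monitor, eyes, bot
import cv2
for n in("top","side"):
    cv2.imwrite(f"pics/{n}0.png",eyes.read_camera(n)); print(n,eyes.camera_info(n))
o=monitor.get_obs();print(o)
```

```text
top {'vertical_fov': 54.58767627318125, 'cx': 329.4373007668775, 'cy': 203.872630978048, 'view': array([[-0.00202031, -0.99987688, -0.01556082, -0.04860566],
       [ 0.99038868, -0.00415268,  0.13824987, -0.54480095],
       [-0.13829746, -0.01513195,  0.99027513, -0.81773609],
       [ 0.        ,  0.        ,  0.        ,  1.        ]])}
side {'vertical_fov': 45.589650222214246, 'cx': 328.2183387907166, 'cy': 194.59568694671177, 'view': array([[ 0.98069411, -0.19550374, -0.00416508, -0.58242179],
       [ 0.08814094,  0.42292253,  0.90186901, -0.05901116],
       [-0.17455726, -0.88482474,  0.43198952, -1.18820841],
       [ 0.        ,  0.        ,  0.        ,  1.        ]])}
{'t': 0.1, 'q': array([-1.45111171,  0.47773241,  0.02233777,  1.55634313, -0.01149285,
        1.10927731, -0.08308961]), 'joint_vel': array([-0.00130806, -0.00054978, -0.00051622, -0.00095825, -0.00135699,
       -0.00263822, -0.00121205]), 'joint_torque': array([ 4.41991506e-03, -5.97764003e+01,  1.61332805e+00, -2.81958282e+01,
        1.27805976e-02,  4.90018545e-03, -1.17969336e-05]), 'eef_pos': array([0.15231921, 0.65705197, 0.23041679]), 'tool_rot': array([-3.13806548e-05,  1.13627305e-01,  9.93523110e-01, -8.15415292e-04]), 'contact_force': array([0.80234897, 0.2072372 , 0.31712284]), 'torque': array([ 0.04323091,  0.00648517, -0.00360581]), 'grasp_force': 0.0, 'gripper_width': 0.9993679538963285}
```

View pics/top0.png

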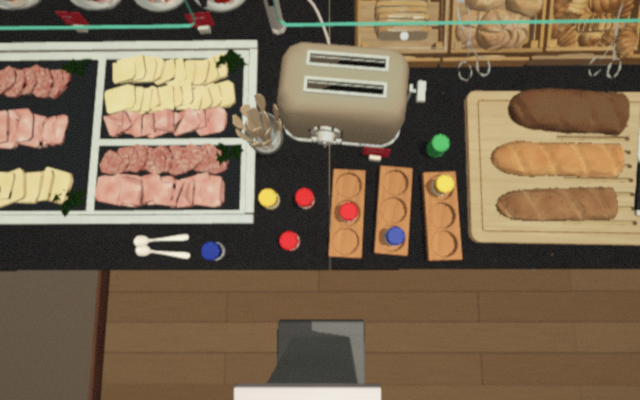

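View pics/side0.png

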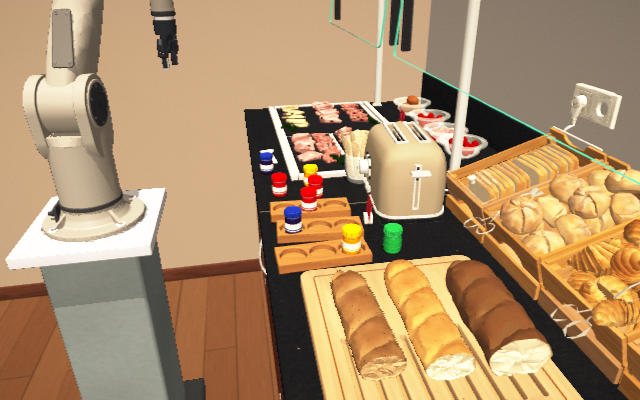

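The top view shows loose jars: yellow (268,198), red (305,198), red (289,240) and dark blue (212,251). The stock jars are red (348,211), blue (396,236) and yellow (445,184). The green jar at (437,146) is the decoy. Next is an enlarged crop with measurements.

Create h.py:
```python
import numpy as np, cv2
from station import monitor, eyes, bot
def cam(n):
    c=eyes.camera_info(n); f=200/np.tan(np.radians(c['vertical_fov'])/2); return c,f
def proj(n,P):
    c,f=cam(n); p=c['view']@np.append(P,1); return np.array([c['cx']+f*p[0]/-p[2], c['cy']-f*p[1]/-p[2]])
def unproj(n,u,v,z):
    c,f=cam(n); V=c['view']; d=V[:3,:3].T@np.array([(u-c['cx'])/f,-(v-c['cy'])/f,-1]); o=-V[:3,:3].T@V[:3,3]
    return o+d*(z-o[2])/d[2]
def blobs(n,img):
    h=cv2.cvtColor(img,cv2.COLOR_BGR2HSV); H,S,V=cv2.split(h); out=[]
    for name,m in dict(red=((H<6)|(H>174))&(S>200)&(V>120),yel=(abs(H.astype(int)-26)<5)&(S>190)&(V>150),blue=(abs(H.astype(int)-116)<12)&(S>150)&(V>60),green=(abs(H.astype(int)-65)<15)&(S>150)&(V>60)).items():
        k,l,st,ce=cv2.connectedComponentsWithStats(m.astype(np.uint8))
        for i in range(1,k):
            if st[i,4]>60: out.append((name,ce[i].round(1),st[i].tolist()))
    return out
```

Run:
```python
from h import *
im=cv2.imread("pics/top0.png"); si=cv2.imread("pics/side0.png")
for n,i in(("top",im),("side",si)):
    print(n)
    for b in blobs(n,i): print(b,[unproj(n,*b[1],z)[:2].round(4).tolist() for z in(.06,.07)])
c=im[140:270,190:480]; cv2.imwrite("pics/c1.png",cv2.resize(c,None,fx=2.75,fy=2.75,interpolation=2))
c=si[140:280,220:420]; cv2.imwrite("pics/c2.png",cv2.resize(c,None,fx=4,fy=4,interpolation=2))
```

```text
top
('blue', array([209.9, 250.4]), [201, 241, 20, 20, 277]) [[0.4429, 0.2033], [0.4427, 0.2001]]
side
('red', array([469.2, 142.9]), [463, 137, 15, 10, 80]) [[1.0827, 0.1721], [1.0685, 0.1461]]
('red', array([278.7, 179. ]), [271, 172, 16, 16, 189]) [[0.4635, 0.0121], [0.4616, -0.0107]]
('red', array([311.4, 188.7]), [300, 175, 23, 28, 391]) [[0.5379, -0.0654], [0.5346, -0.0867]]
('red', array([368.7, 206.4]), [366, 196, 6, 20, 64]) [[0.6525, -0.1894], [0.6469, -0.2083]]
('yel', array([310.1, 167.8]), [304, 164, 14, 9, 107]) [[0.5571, 0.0716], [0.5533, 0.0476]]
('yel', array([351.3, 230.3]), [342, 223, 20, 17, 228]) [[0.5863, -0.2895], [0.582, -0.3064]]
('blue', array([265.2, 156. ]), [259, 153, 14, 7, 86]) [[0.4419, 0.1893], [0.4405, 0.1629]]
('blue', array([292.2, 211.9]), [284, 206, 17, 13, 174]) [[0.4744, -0.1806], [0.4723, -0.1996]]
('green', array([392.3, 237.7]), [383, 223, 20, 31, 530]) [[0.6617, -0.3363], [0.6559, -0.3522]]
```

View pics/c1.png

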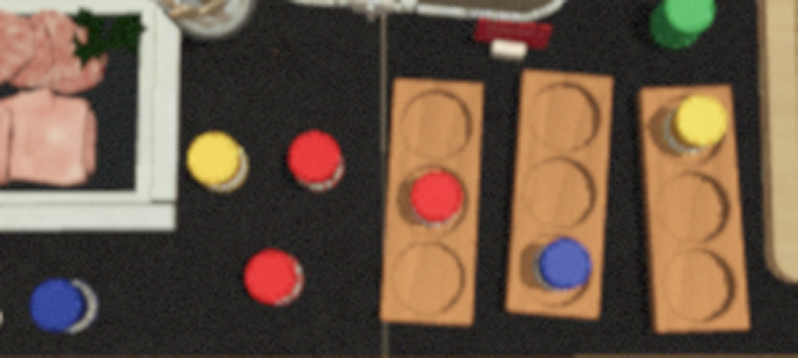

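View pics/c2.png

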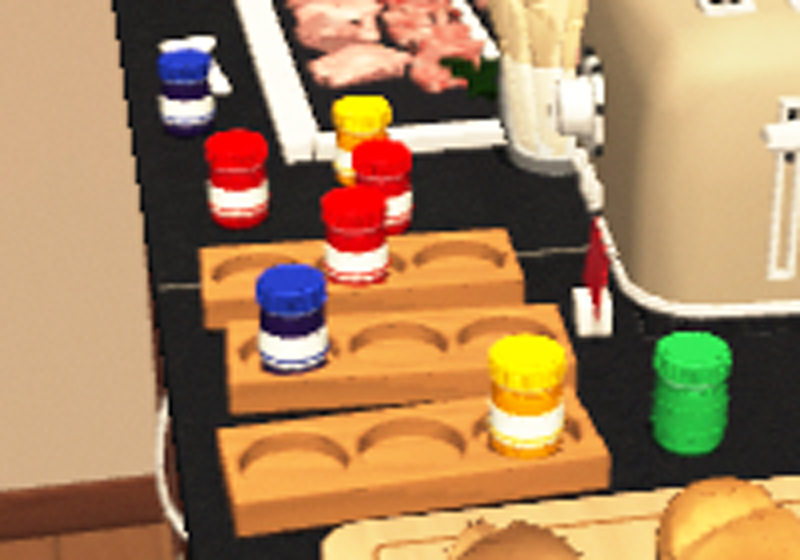

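The crops confirm the target jars: two red, one yellow and one blue outside the stands. The green jar at top (437,146) is plain green with no label, so I leave it. Next I measure the lids and board outlines.

Run:
```python
from h import *
im=cv2.imread("pics/top0.png")
h=cv2.cvtColor(im,cv2.COLOR_BGR2HSV)
for u,v in((268,198),(305,198),(289,240),(212,251),(348,211),(396,236),(445,184),(340,235)): print(u,v,h[v,u])
H,S,V=[a.astype(int) for a in cv2.split(h)]
def comps(m,mn):
    k,l,st,ce=cv2.connectedComponentsWithStats(m.astype(np.uint8))
    return [(l==i,ce[i],st[i]) for i in range(1,k) if st[i,4]>mn]
roi=np.zeros(H.shape,bool); roi[160:268,195:470]=1
for n,m in dict(red=((H<6)|(H>172))&(S>170)&(V>120),yel=(abs(H-26)<6)&(S>120)&(V>170),blue=(abs(H-116)<12)&(S>120)&(V>80)).items():
    for mm,ce,st in comps(m&roi,100):
        (c,r)=cv2.minEnclosingCircle(np.argwhere(mm)[:,::-1].astype(np.float32).reshape(-1,1,2))
        print(n,ce.round(1),np.round(c,1),round(r,1),st.tolist(),[unproj("top",*ce,z)[:2].round(4).tolist() for z in(.06,.07)])
wood=(H>5)&(H<20)&(S>90)&(V>60)&roi
wood=cv2.morphologyEx(wood.astype(np.uint8),cv2.MORPH_OPEN,np.ones((3,3)))
for mm,ce,st in comps(wood,500):
    pts=np.argwhere(mm)[:,::-1]
    W=np.array([unproj("top",*p,.024)[:2] for p in cv2.convexHull(pts.astype(np.float32))[:,0]])
    r=cv2.minAreaRect((W*1000).astype(np.float32)); print("stand",st.tolist(),r)
```

```text
268 198 [ 25 152 242]
305 198 [  0 189 232]
289 240 [  0 186 234]
212 251 [115 171 157]
348 211 [  0 181 237]
396 236 [115 130 178]
445 184 [ 26 139 242]
340 235 [ 14 137 212]
red [303.6 196.4] [303.8 196.5] 9.5 [295, 187, 19, 19, 275] [[0.558, 0.005], [0.5564, 0.0042]]
red [348.3 210.8] [348.2 210.9] 9.3 [339, 202, 19, 18, 260] [[0.5264, -0.091], [0.5252, -0.0906]]
red [287.6 239.9] [288.1 240. ] 10.0 [279, 231, 19, 20, 281] [[0.4647, 0.0383], [0.4642, 0.0371]]
yel [444.6 183.3] [444.9 183. ] 9.4 [436, 175, 18, 18, 271] [[0.5851, -0.2987], [0.5832, -0.2959]]
yel [267.4 197.3] [267.4 197.3] 9.2 [259, 189, 18, 18, 266] [[0.5564, 0.0832], [0.5548, 0.0814]]
blue [394.7 235.7] [394.7 236.1] 8.8 [386, 228, 18, 16, 222] [[0.4729, -0.1887], [0.4723, -0.1872]]
blue [209.8 250.4] [210.  250.8] 10.0 [201, 241, 20, 20, 298] [[0.4428, 0.2034], [0.4426, 0.2002]]
stand [373, 165, 41, 92, 2805] ((533.2940063476562, -192.44491577148438), (77.81602478027344, 203.00221252441406), 84.95420837402344)
stand [328, 168, 38, 91, 2838] ((527.3238525390625, -88.76881408691406), (77.63758087158203, 202.7467498779297), 86.70596313476562)
stand [422, 170, 41, 92, 2877] ((520.8847045898438, -299.3553771972656), (202.33531188964844, 79.28653717041016), 1.6660594940185547)
```

Run:
```python
from h import *
from scipy.optimize import minimize
im=cv2.imread("pics/top0.png")
H,S,V=[a.astype(int) for a in cv2.split(cv2.cvtColor(im,cv2.COLOR_BGR2HSV))]
wood=((H>5)&(H<20)&(S>90)&(V>60)).astype(np.uint8); wood[:160]=0;wood[266:]=0;wood[:,:195]=0;wood[:,466:]=0
wood=cv2.morphologyEx(wood,cv2.MORPH_OPEN,np.ones((3,3)))
k,l,st,ce=cv2.connectedComponentsWithStats(wood)
def hull(p): 
    x,y,a=p[0],p[1],p[2]; c,s=np.cos(a),np.sin(a)
    P=[proj("top",[x+c*i-s*j,y+s*i+c*j,z]) for i in(-.098,.098) for j in(-.036,.036) for z in(0,.024)]
    return cv2.convexHull(np.array(P,np.float32))
for i in range(1,k):
    if st[i,4]<500: continue
    m=np.zeros((400*4,640*4),np.uint8); 
    pts=cv2.convexHull(np.argwhere(l==i)[:,::-1].astype(np.float32))
    cv2.fillPoly(m,[np.int32(np.round((pts+.5)*4))],1)
    m=cv2.dilate(m,np.ones((5,5)))
    def cost(p):
        q=np.zeros_like(m); cv2.fillPoly(q,[np.int32(np.round((hull(p)+.5)*4*16))],1,shift=4)
        return np.count_nonzero(q!=m)
    c0=unproj("top",*(st[i,:2]+st[i,2:4]/2),.024)[:2]
    best=min((minimize(cost,[*c0,a],method="Nelder-Mead",options=dict(initial_simplex=[[*c0,a],[c0[0]+.005,c0[1],a],[c0[0],c0[1]+.005,a],[*c0,a+.04]],xatol=1e-4)) for a in(-.05,0,.05)),key=lambda r:r.fun)
    x,y,a=best.x; print("stand",best.x.round(4),best.fun,m.sum(),"wells",[[round(x+d*np.cos(a),4),round(y+d*np.sin(a),4)] for d in(-.0625,0,.063)])
for u,v in((257,200),(330,143),(376,158),(437,160)): print(u,v,unproj("top",u,v,0).round(3),unproj("top",u,v,.03).round(3))
```

```text
stand [ 0.531  -0.1931 -0.093 ] 5312.0 52687 wells [[np.float64(0.4688), np.float64(-0.1873)], [np.float64(0.531), np.float64(-0.1931)], [np.float64(0.5937), np.float64(-0.199)]]Traceback (most recent call last):
  File "<stdin>", line 22, in <module>
  File "<stdin>", line 22, in <genexpr>
    res = _minimize_neldermead(fun, x0, args, callback, bounds=bounds,
                               **options)
    fxr = func(xr)
    fx = function(np.copy(x), *(wrapper_args + args))
  File "<stdin>", line 19, in cost
  File "<stdin>", line 10, in hull
  File "h.py", line 6, in proj
    c,f=cam(n); p=c['view']@np.append(P,1); return np.array([c['cx']+f*p[0]/-p[2], c['cy']-f*p[1]/-p[2]])
        ~~~^^^
  File "h.py", line 4, in cam
    c=eyes.camera_info(n); f=200/np.tan(np.radians(c['vertical_fov'])/2); return c,f
ValueError: time passes only in moves, steps and waits
```

Create /tmp/p.py:
```python
s=open('h.py').read()
s=s.replace("def cam(n):\n","import functools\n@functools.lru_cache\ndef cam(n):\n"); open('h.py','w').write(s)
```

```bash
python3 /tmp/p.py
```

Run:
```python
from h import *
from scipy.optimize import minimize
im=cv2.imread("pics/top0.png")
H,S,V=[a.astype(int) for a in cv2.split(cv2.cvtColor(im,cv2.COLOR_BGR2HSV))]
wood=((H>5)&(H<20)&(S>90)&(V>60)).astype(np.uint8); wood[:160]=0;wood[266:]=0;wood[:,:195]=0;wood[:,466:]=0
wood=cv2.morphologyEx(wood,cv2.MORPH_OPEN,np.ones((3,3)))
k,l,st,ce=cv2.connectedComponentsWithStats(wood)
def hull(p): 
    x,y,a=p[:3]; g=p[3] if len(p)>3 else 1; c,s=np.cos(a),np.sin(a)
    P=[proj("top",[x+c*i-s*j,y+s*i+c*j,z]) for i in(-.098*g,.098*g) for j in(-.036*g,.036*g) for z in(0,.024)]
    return cv2.convexHull(np.array(P,np.float32))
for i in range(1,k):
    if st[i,4]<500: continue
    m=np.zeros((1600,2560),np.uint8)
    pts=cv2.convexHull(np.argwhere(l==i)[:,::-1].astype(np.float32))
    cv2.fillPoly(m,[np.int32(np.round((pts+.5)*4))],1); m=cv2.dilate(m,np.ones((3,3)))
    def cost(p):
        q=np.zeros_like(m); cv2.fillPoly(q,[np.int32(np.round((hull(p)+.5)*64))],1,shift=4)
        return np.count_nonzero(q!=m)
    c0=unproj("top",*(st[i,:2]+st[i,2:4]/2),.012)[:2]
    def fit(a):
        b=np.array([*c0,a,1.]); return minimize(cost,b,method="Nelder-Mead",options=dict(initial_simplex=[b,b+[.005,0,0,0],b+[0,.005,0,0],b+[0,0,.04,0],b+[0,0,0,.03]],xatol=1e-4))
    r=min((fit(a) for a in(-.06,0,.06)),key=lambda r:r.fun)
    x,y,a,g=r.x; print("stand",r.x.round(4),r.fun,m.sum(),"wells",[[round(float(x+d*np.cos(a)),4),round(float(y+d*np.sin(a)),4)] for d in(-.0625,0,.063)])
for u,v in((257,200),(330,143),(376,158),(437,160)): print(u,v,unproj("top",u,v,0).round(3),unproj("top",u,v,.03).round(3))
```

```text
stand [ 0.5339 -0.1935 -0.0877  1.0449] 1111.0 51623 wells [[0.4717, -0.188], [0.5339, -0.1935], [0.5967, -0.199]]
stand [ 0.5277 -0.0886 -0.0562  1.0462] 2036.0 50767 wells [[0.4653, -0.0851], [0.5277, -0.0886], [0.5906, -0.0922]]
stand [ 0.5211 -0.3021  0.03    1.0355] 501.0 52857 wells [[0.4586, -0.304], [0.5211, -0.3021], [0.584, -0.3003]]
257 200 [0.56  0.118 0.   ] [0.555 0.112 0.03 ]
330 143 [ 0.695 -0.051  0.   ] [ 0.686 -0.052  0.03 ]
376 158 [ 0.658 -0.159  0.   ] [ 0.65  -0.156  0.03 ]
437 160 [ 0.652 -0.301  0.   ] [ 0.644 -0.293  0.03 ]
```

Emit:
move_tool --offsets '[{"rz":-0.15, "aperture":1}, {"rz":-0.0787, "aperture":1}]' --squeeze 40

```text
t: 0.3
eef_pos: [0.1523, 0.6572, 0.2307]
tool_rot: [-0.0, -0.003, 1.0, -0.001]
contact_force: [0.1, -0.1, 0.3]
gripper_width: 1.002
grasp_force: 0.0
```

Emit:
move_tool --offsets '[{"d":[-0.0242, -0.0378, 0], "aperture":1}, {"d":[-0.0242, -0.0378, 0], "aperture":1}, {"d":[-0.0242, -0.0378, 0], "aperture":1}, {"d":[-0.0242, -0.0378, 0], "aperture":1}, {"d":[-0.0242, -0.0378, 0], "aperture":1}, {"d":[-0.0242, -0.0378, 0], "aperture":1}, {"d":[-0.0242, -0.0378, 0], "aperture":1}, {"d":[-0.0242, -0.0378, 0], "aperture":1}, {"d":[-0.0242, -0.0378, 0], "aperture":1}, {"d":[-0.0242, -0.0378, 0], "aperture":1}, {"d":[-0.0242, -0.0378, 0], "aperture":1}, {"d":[-0.0242, -0.0378, 0], "aperture":1}, {"d":[0, 0, 0.05], "aperture":1}, {"d":[0, 0, 0.04], "aperture":1}, {"aperture":1}, {"aperture":1}]'

```text
t: 1.9
eef_pos: [0.443, 0.2041, 0.1415]
tool_rot: [-0.001, -0.001, 1.0, -0.001]
contact_force: [0.4, 0.3, 1.3]
gripper_width: 0.999
grasp_force: 0.0
```

Run:
```python
from h import *
s=eyes.read_camera("side");t=eyes.read_camera("top")
o=monitor.get_obs();p=o['eef_pos'];print(p,o['q'].round(2),proj("side",p),proj("top",p))
a=cv2.resize(s[100:200,200:360],None,fx=5,fy=5,interpolation=2)
q=(proj("side",p)-[200,100]+.5)*5; cv2.circle(a,tuple(int(v) for v in q),4,(0,255,0),1)
cv2.imwrite("pics/s1.png",a)
b=cv2.resize(t[180:280,150:310],None,fx=5,fy=5,interpolation=2); cv2.imwrite("pics/t1.png",b)
```

```text
[0.44433808 0.20520444 0.14316154] [-0.74  0.29  0.21  2.09 -0.08  0.77  1.1 ] [263.85672542 127.25425364] [194.96855009 248.77766094]
```

View pics/s1.png

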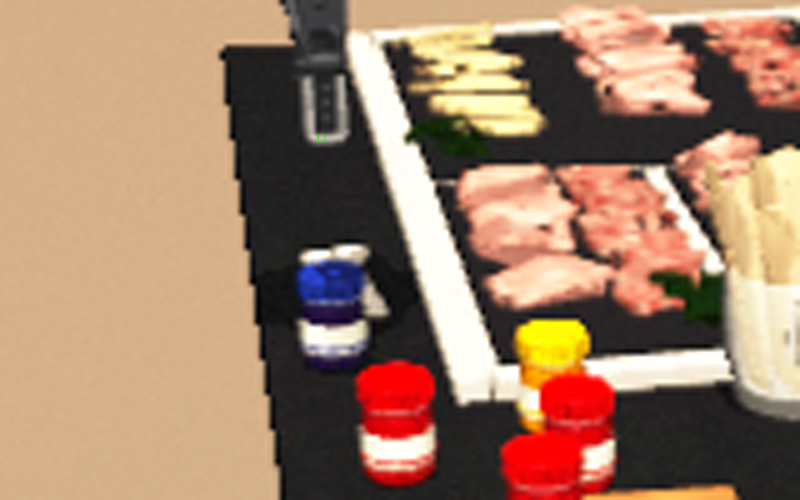

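View pics/t1.png

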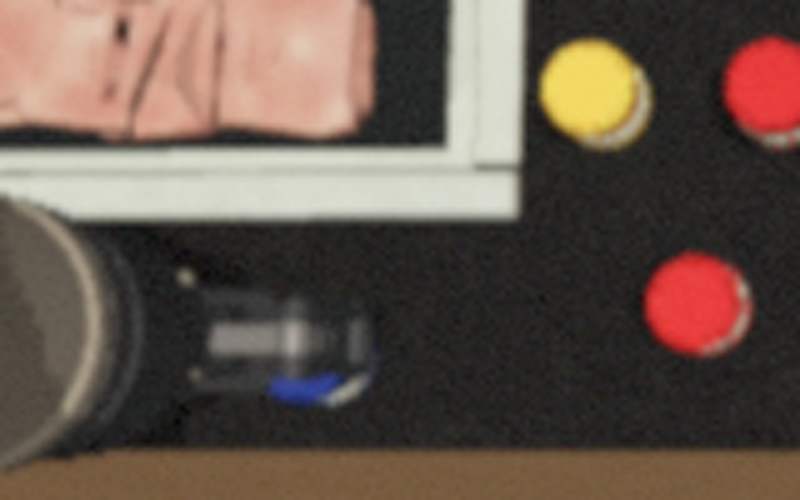

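Run:
```python
from h import *
print(unproj("side",266.6,173.2,0))
for y in(.148,.162,.19): print(y,proj("top",[.444,y,.143]),proj("top",[.444,y,.156]),proj("side",[.444,y,.156]),proj("side",[.444,y,.143]))
# jar outline bottoms/side in side cam
s=cv2.imread("pics/side0.png")
for (x,y) in((.4428,.2034),(.4647,.0383),(.558,.005),(.5564,.0832)):
    print([proj("side",[x,y,z]).round(1).tolist() for z in(0,.06)],[proj("side",[x,y-.02,.02]).round(1).tolist()])
```

```text
[0.44334619 0.20053443 0.        ]
0.148 [224.80145572 248.88600382] [222.84045587 248.72487827] [265.00067229 128.93291764] [265.28593145 133.38898346]
0.162 [217.49925638 248.90356895] [215.40954125 248.74280134] [264.61349938 127.43897175] [264.89774959 131.86029352]
0.19 [202.90739367 248.93866906] [200.56069467 248.77861616] [263.86021323 124.53234084] [264.14241398 128.88572402]
[[266.3, 172.9], [265.1, 154.3]] [[266.5, 169.2]]
[[279.2, 195.3], [278.1, 175.1]] [[279.6, 191.7]]
[[314.9, 197.4], [314.5, 177.1]] [[316.0, 193.9]]
[[309.6, 185.8], [309.2, 166.3]] [[310.6, 182.2]]
```

The pinhole projection of the fingers agrees with the pictures, with fingertip back at top column 224 and TCP row about 248. So I descend on the blue jar and grip it.

Emit:
move_tool --offsets '[{"d":[0.0015, -0.0015, 0.03], "aperture":1}, {"d":[0, 0, 0.03], "aperture":1}, {"d":[0, 0, 0.03], "aperture":1}, {"d":[0, 0, 0.02], "aperture":1}, {"d":[0, 0, 0.015], "aperture":1}, {"aperture":1}, {"aperture":0.7}, {"aperture":0.6}, {"aperture":0.5}, {"aperture":0.4}, {"aperture":0.2}, {"aperture":0.2}, {"aperture":0.2}, {"aperture":0.2}]' --squeeze 40

```text
t: 3.4
eef_pos: [0.4425, 0.2032, 0.0176]
tool_rot: [0.001, -0.0, 1.0, 0.001]
contact_force: [-1.4, -0.8, 8.5]
gripper_width: 0.458
grasp_force: 39.2
```

Emit:
move_tool --offsets '[{"d":[0, 0, -0.02], "aperture":0.2}, {"d":[0, 0, -0.035], "aperture":0.2}, {"d":[0, 0, -0.035], "aperture":0.2}, {"d":[-0.0091, -0.0397, -0.02], "aperture":0.2}, {"d":[-0.0091, -0.0397, 0], "aperture":0.2}, {"d":[-0.0091, -0.0397, 0], "aperture":0.2}, {"d":[-0.0091, -0.0397, 0], "aperture":0.2}, {"d":[-0.0091, -0.0397, 0], "aperture":0.2}, {"d":[-0.0091, -0.0397, 0], "aperture":0.2}, {"d":[-0.0091, -0.0397, 0], "aperture":0.2}, {"d":[-0.0091, -0.0397, 0], "aperture":0.2}, {"d":[-0.0091, -0.0397, 0], "aperture":0.2}, {"d":[-0.0095, -0.0397, 0], "aperture":0.2}, {"d":[0, 0, 0.03], "aperture":0.2}, {"d":[0, 0, 0.02], "aperture":0.2}, {"aperture":0.2}, {"aperture":0.2}]'

```text
t: 5.1
eef_pos: [0.5334, -0.194, 0.0766]
tool_rot: [-0.0, -0.001, 1.0, 0.0]
contact_force: [0.2, -0.2, -1.0]
gripper_width: 0.46
grasp_force: 40.8
```

Run:
```python
from h import *
s=eyes.read_camera("side");o=monitor.get_obs();print(o['eef_pos'],o['tool_rot'].round(3),o['contact_force'])
cv2.imwrite("pics/s2.png",cv2.resize(s[140:280,220:420],None,fx=4,fy=4,interpolation=2))
```

```text
[ 0.53400032 -0.19410305  0.07727694] [ 0.001 -0.001  1.    -0.   ] [ 0.46881149 -0.55698592 -1.04196158]
```

View pics/s2.png

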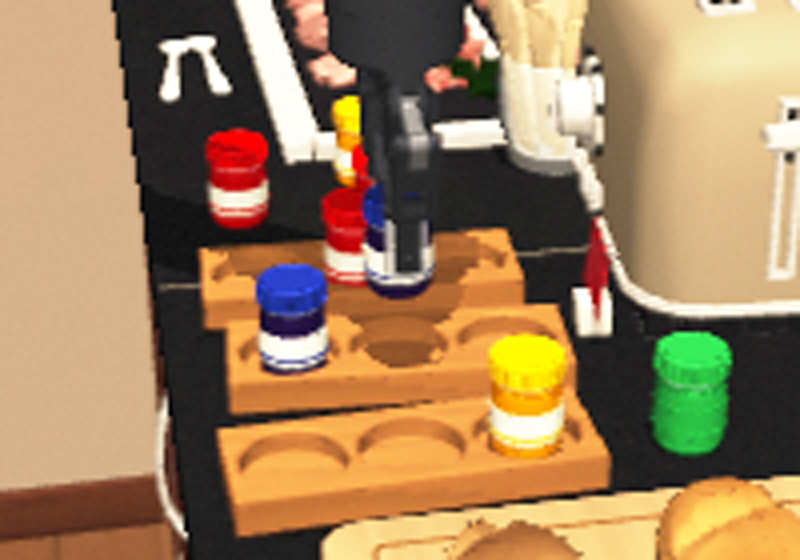

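The blue jar hangs over the blueberry stand's middle well at crop (400,290), with the well at (398,340). I lower it.

Emit:
move_tool --offsets '[{"d":[0, 0, 0.015], "aperture":0.2}, {"d":[0, 0, 0.015], "aperture":0.2}, {"d":[0, 0, 0.01], "aperture":0.2}, {"d":[0, 0, 0.005], "aperture":0.2}, {"d":[0, 0, 0.003], "aperture":0.2}, {"aperture":0.2}, {"aperture":0.2}, {"aperture":0.2}]'

```text
t: 5.95
eef_pos: [0.5337, -0.1943, 0.0285]
tool_rot: [0.0, -0.0, 1.0, -0.0]
contact_force: [0.3, -0.3, -1.4]
gripper_width: 0.46
grasp_force: 40.9
```

Emit:
move_tool --offsets '[{"d":[0, 0, 0.001], "aperture":0.2}, {"aperture":0.2}, {"aperture":0.2}]'

```text
t: 6.25
eef_pos: [0.5338, -0.1943, 0.0277]
tool_rot: [0.0, -0.0, 1.0, -0.0]
contact_force: [-1.3, 0.4, 4.4]
gripper_width: 0.461
grasp_force: 41.1
```

Emit:
move_tool --offsets '[{"aperture":0.5}, {"aperture":0.55}, {"aperture":0.6}, {"aperture":0.7}, {"aperture":0.8}, {"aperture":0.8}, {"aperture":0.8}, {"d":[0, 0, -0.03], "aperture":0.8}, {"d":[0, 0, -0.03], "aperture":0.8}, {"d":[0, 0, -0.04], "aperture":0.8}, {"d":[0, 0, -0.04], "aperture":1}]'

```text
t: 7.35
eef_pos: [0.533, -0.1941, 0.1684]
tool_rot: [-0.0, -0.0, 1.0, 0.0]
contact_force: [1.2, -0.9, 0.3]
gripper_width: 0.946
grasp_force: 0.0
```

The blue jar is seated, contact felt at TCP z 0.028. Next is the yellow jar, gripped along x because the tray and a red jar sit on its y sides.

Emit:
move_tool --offsets '[{"d":[-0.0039, 0.0462, 0], "aperture":1}, {"d":[-0.0039, 0.0462, 0], "aperture":1}, {"d":[-0.0039, 0.0462, 0], "aperture":1}, {"d":[-0.0039, 0.0462, 0], "aperture":1}, {"d":[-0.0039, 0.0462, 0], "aperture":1}, {"d":[-0.0039, 0.0462, 0], "aperture":1}, {"rz":0.1428, "aperture":1}, {"rz":0.1428, "aperture":1}, {"rz":0.1428, "aperture":1}, {"rz":0.1428, "aperture":1}, {"rz":0.1428, "aperture":1}, {"rz":0.1428, "aperture":1}, {"rz":0.1428, "aperture":1}, {"rz":0.1428, "aperture":1}, {"rz":0.1428, "aperture":1}, {"rz":0.1428, "aperture":1}, {"rz":0.1428, "aperture":1}, {"d":[0, 0, 0.04], "aperture":1}, {"d":[0, 0, 0.04], "aperture":1}, {"aperture":1}]'

```text
t: 9.35
eef_pos: [0.5528, 0.0828, 0.0832]
tool_rot: [-0.002, 0.707, 0.708, -0.004]
contact_force: [-1.2, -0.0, -0.2]
gripper_width: 0.999
grasp_force: 0.0
```

Run:
```python
from h import *
s=eyes.read_camera("side");o=monitor.get_obs();print(o['eef_pos'],o['tool_rot'].round(3),o['q'].round(2))
cv2.imwrite("pics/s3.png",cv2.resize(s[120:260,220:420],None,fx=4,fy=4,interpolation=2))
```

```text
[0.5547516 0.0826541 0.0857382] [-0.001  0.707  0.707 -0.002] [-0.69  0.54  0.56  1.98 -0.41  0.75  0.12]
```

View pics/s3.png

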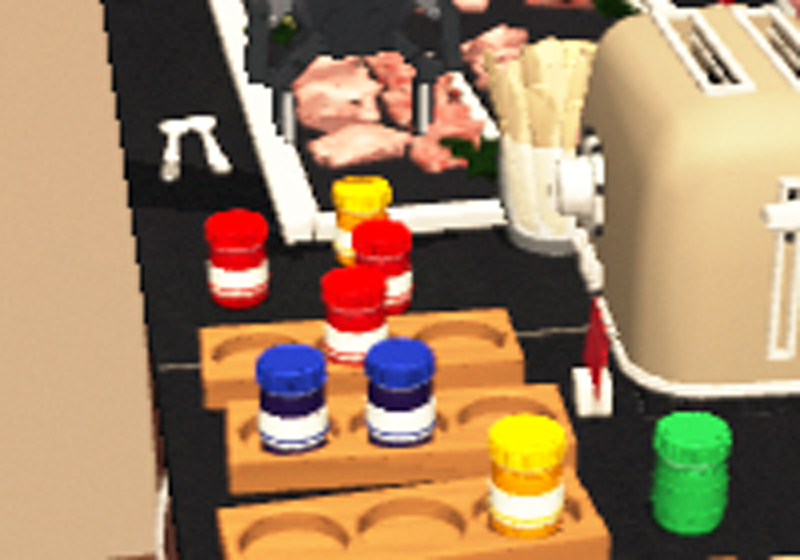

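The blue jar stands in the middle well, level with its stock jar. The open fingers (crop 288 and 424) straddle the yellow jar (360).

Emit:
move_tool --offsets '[{"d":[0, 0.0015, 0.02], "aperture":1}, {"d":[0, 0, 0.02], "aperture":1}, {"d":[0, 0, 0.018], "aperture":1}, {"d":[0, 0, 0.01], "aperture":1}, {"aperture":1}, {"aperture":0.7}, {"aperture":0.6}, {"aperture":0.5}, {"aperture":0.4}, {"aperture":0.2}, {"aperture":0.2}, {"aperture":0.2}, {"aperture":0.2}]' --squeeze 40

```text
t: 10.7
eef_pos: [0.5586, 0.0832, 0.0203]
tool_rot: [0.0, 0.707, 0.707, 0.001]
contact_force: [-2.5, -0.4, 6.6]
gripper_width: 0.461
grasp_force: 39.6
```

Emit:
move_tool --offsets '[{"d":[0, 0, -0.02], "aperture":0.2}, {"d":[0, 0, -0.035], "aperture":0.2}, {"d":[0, 0, -0.035], "aperture":0.2}, {"d":[0, 0, -0.02], "aperture":0.2}, {"d":[-0.0387, -0.0100, 0], "aperture":0.2}, {"d":[-0.0387, -0.0100, 0], "aperture":0.2}, {"d":[-0.0387, -0.0100, 0], "aperture":0.2}, {"d":[-0.0387, -0.0100, 0], "aperture":0.2}, {"d":[-0.0387, -0.0100, 0], "aperture":0.2}, {"d":[-0.0387, -0.0100, 0], "aperture":0.2}, {"d":[-0.0387, -0.0100, 0], "aperture":0.2}, {"d":[-0.0387, -0.0100, 0], "aperture":0.2}, {"d":[-0.0387, -0.0100, 0], "aperture":0.2}, {"d":[-0.0387, -0.0100, 0], "aperture":0.2}, {"d":[0, 0, 0.03], "aperture":0.2}, {"d":[0, 0, 0.02], "aperture":0.2}, {"aperture":0.2}, {"aperture":0.2}]'

```text
t: 12.5
eef_pos: [0.4584, -0.304, 0.0796]
tool_rot: [-0.0, 0.707, 0.707, -0.0]
contact_force: [0.6, 0.6, -1.4]
gripper_width: 0.461
grasp_force: 40.6
```

Descend 0.0485 to about 0.031, then feel for contact.

Emit:
move_tool --offsets '[{"d":[0, 0, 0.015], "aperture":0.2}, {"d":[0, 0, 0.015], "aperture":0.2}, {"d":[0, 0, 0.01], "aperture":0.2}, {"d":[0, 0, 0.005], "aperture":0.2}, {"d":[0, 0, 0.0035], "aperture":0.2}, {"aperture":0.2}, {"aperture":0.2}, {"aperture":0.2}]'

```text
t: 13.3
eef_pos: [0.4587, -0.3042, 0.0309]
tool_rot: [0.0, 0.707, 0.707, 0.0]
contact_force: [0.1, 0.4, -1.4]
gripper_width: 0.454
grasp_force: 40.7
```

Emit:
move_tool --offsets '[{"d":[0, 0, 0.001], "aperture":0.2}, {"aperture":0.2}, {"aperture":0.2}]'

```text
t: 13.6
eef_pos: [0.4587, -0.3042, 0.0303]
tool_rot: [0.0, 0.707, 0.707, 0.0]
contact_force: [-1.6, 0.5, 5.9]
gripper_width: 0.456
grasp_force: 41.2
```

Emit:
move_tool --offsets '[{"aperture":0.5}, {"aperture":0.55}, {"aperture":0.6}, {"aperture":0.7}, {"aperture":0.8}, {"aperture":0.8}, {"aperture":0.8}, {"d":[0, 0, -0.03], "aperture":0.8}, {"d":[0, 0, -0.03], "aperture":0.8}, {"d":[0, 0, -0.04], "aperture":0.8}, {"d":[0, 0, -0.03], "aperture":1}]'

```text
t: 14.7
eef_pos: [0.4586, -0.3045, 0.1617]
tool_rot: [0.001, 0.707, 0.707, 0.0]
contact_force: [1.6, -1.0, 0.6]
gripper_width: 0.95
grasp_force: 0.0
```

Emit:
move_tool --offsets '[{"d":[0.0442, 0.0142, 0], "aperture":1}, {"d":[0.0442, 0.0142, 0], "aperture":1}, {"d":[0.0442, 0.0142, 0], "aperture":1}, {"d":[0.0442, 0.0142, 0], "aperture":1}, {"d":[0.0442, 0.0142, 0], "aperture":1}, {"d":[0.0442, 0.0142, 0], "aperture":1}, {"d":[0.0442, 0.0142, 0], "aperture":1}, {"d":[0, 0, 0.04], "aperture":1}, {"d":[0, 0, 0.03], "aperture":1}, {"aperture":1}, {"aperture":1}]'

```text
t: 15.8
eef_pos: [0.5575, 0.0048, 0.0901]
tool_rot: [-0.0, 0.707, 0.707, -0.0]
contact_force: [-0.4, -0.1, 0.6]
gripper_width: 0.999
grasp_force: 0.0
```

Emit:
move_tool --offsets '[{"d":[0, 0.0005, 0.025], "aperture":1}, {"d":[0, 0, 0.02], "aperture":1}, {"d":[0, 0, 0.018], "aperture":1}, {"d":[0, 0, 0.008], "aperture":1}, {"aperture":1}, {"aperture":0.7}, {"aperture":0.6}, {"aperture":0.5}, {"aperture":0.4}, {"aperture":0.2}, {"aperture":0.2}, {"aperture":0.2}, {"aperture":0.2}]' --squeeze 40

```text
t: 17.1
eef_pos: [0.5586, 0.0055, 0.0197]
tool_rot: [0.0, 0.707, 0.707, 0.001]
contact_force: [-1.5, 1.3, 6.7]
gripper_width: 0.459
grasp_force: 39.7
```

Emit:
move_tool --offsets '[{"d":[0, 0, -0.02], "aperture":0.2}, {"d":[0, 0, -0.035], "aperture":0.2}, {"d":[0, 0, -0.035], "aperture":0.2}, {"d":[0, 0, -0.02], "aperture":0.2}, {"rz":-0.1428, "aperture":0.2}, {"rz":-0.1428, "aperture":0.2}, {"rz":-0.1428, "aperture":0.2}, {"rz":-0.1428, "aperture":0.2}, {"rz":-0.1428, "aperture":0.2}, {"rz":-0.1428, "aperture":0.2}, {"rz":-0.1428, "aperture":0.2}, {"rz":-0.1428, "aperture":0.2}, {"rz":-0.1428, "aperture":0.2}, {"rz":-0.1428, "aperture":0.2}, {"rz":-0.1428, "aperture":0.2}, {"d":[-0.0107, -0.0326, 0], "aperture":0.2}, {"d":[-0.0107, -0.0326, 0], "aperture":0.2}, {"d":[-0.0107, -0.0326, 0], "aperture":0.2}, {"d":[0, 0, 0.03], "aperture":0.2}, {"d":[0, 0, 0.02], "aperture":0.2}]'

```text
t: 19.1
eef_pos: [0.5901, -0.0942, 0.078]
tool_rot: [0.0, 0.001, 1.0, -0.0]
contact_force: [-0.9, 0.2, -1.9]
gripper_width: 0.458
grasp_force: 40.6
```

Emit:
move_tool --offsets '[{"aperture":0.2}, {"aperture":0.2}]'

```text
t: 19.3
eef_pos: [0.5901, -0.0923, 0.079]
tool_rot: [-0.0, -0.001, 1.0, -0.0]
contact_force: [0.2, 0.1, -0.2]
gripper_width: 0.464
grasp_force: 40.6
```

```bash
python3 - <<'E'
from h import *
s=eyes.read_camera("side");o=monitor.get_obs();print(o['eef_pos'],o['tool_rot'].round(3),o['contact_force'])
cv2.imwrite("pics/s4.png",cv2.resize(s[120:260,220:420],None,fx=4,fy=4,interpolation=2))
E
```

```text
[ 0.5908156  -0.09228882  0.07970518] [ 0.001 -0.001  1.    -0.   ] [-0.40832198 -0.7292128  -1.27966237]
```

View pics/s4.png

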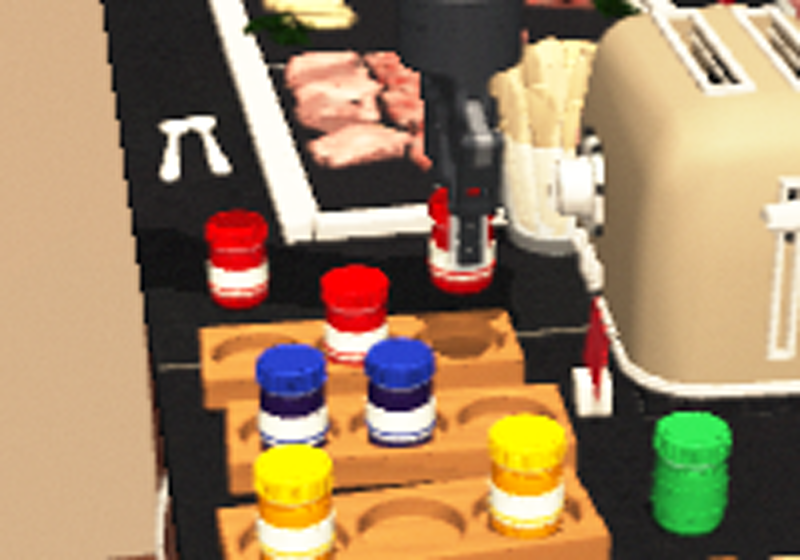

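The honey jar stands in its near well at crop (294,510). The red jar at (462,285) hangs over the strawberry far well at (462,335), so I lower it.

Emit:
move_tool --offsets '[{"d":[0, 0, 0.015], "aperture":0.2}, {"d":[0, 0, 0.015], "aperture":0.2}, {"d":[0, 0, 0.01], "aperture":0.2}, {"d":[0, 0, 0.005], "aperture":0.2}, {"d":[0, 0, 0.004], "aperture":0.2}, {"aperture":0.2}, {"aperture":0.2}, {"aperture":0.2}]'

```text
t: 20.15
eef_pos: [0.5905, -0.0924, 0.0299]
tool_rot: [0.0, -0.0, 1.0, -0.0]
contact_force: [1.0, 0.0, -1.6]
gripper_width: 0.457
grasp_force: 40.6
```

Emit:
move_tool --offsets '[{"d":[0, 0, 0.001], "aperture":0.2}, {"aperture":0.2}, {"aperture":0.2}]'

```text
t: 20.45
eef_pos: [0.5906, -0.0924, 0.0298]
tool_rot: [0.0, -0.0, 1.0, 0.0]
contact_force: [-2.3, 0.5, 8.4]
gripper_width: 0.458
grasp_force: 41.5
```

Emit:
move_tool --offsets '[{"aperture":0.5}, {"aperture":0.55}, {"aperture":0.6}, {"aperture":0.7}, {"aperture":0.8}, {"aperture":0.8}, {"aperture":0.8}, {"d":[0, 0, -0.03], "aperture":0.8}, {"d":[0, 0, -0.03], "aperture":0.8}, {"d":[0, 0, -0.04], "aperture":0.8}, {"d":[0, 0, -0.03], "aperture":1}, {"d":[0.0315, 0.0327, 0], "aperture":1}, {"d":[0.0315, 0.0327, 0], "aperture":1}, {"d":[0.0315, 0.0327, 0], "aperture":1}, {"d":[0.0315, 0.0326, 0], "aperture":1}, {"d":[0, 0, 0.04], "aperture":1}, {"d":[0, 0, 0.03], "aperture":1}, {"aperture":1}, {"aperture":1}]'

```text
t: 22.35
eef_pos: [0.4642, 0.038, 0.0891]
tool_rot: [-0.0, -0.0, 1.0, -0.0]
contact_force: [0.3, -0.1, 0.8]
gripper_width: 1.004
grasp_force: 0.0
```

Emit:
move_tool --offsets '[{"d":[-0.0005, 0, 0.025], "aperture":1}, {"d":[0, 0, 0.02], "aperture":1}, {"d":[0, 0, 0.017], "aperture":1}, {"d":[0, 0, 0.008], "aperture":1}, {"aperture":1}, {"aperture":0.7}, {"aperture":0.6}, {"aperture":0.5}, {"aperture":0.4}, {"aperture":0.2}, {"aperture":0.2}, {"aperture":0.2}, {"aperture":0.2}]' --squeeze 40

```text
t: 23.65
eef_pos: [0.4653, 0.0384, 0.0197]
tool_rot: [0.001, -0.0, 1.0, 0.0]
contact_force: [-0.9, -0.6, 7.4]
gripper_width: 0.464
grasp_force: 39.3
```

Target near well is (0.4653, -0.0851), so dy = -0.1235.

Emit:
move_tool --offsets '[{"d":[0, 0, -0.02], "aperture":0.2}, {"d":[0, 0, -0.035], "aperture":0.2}, {"d":[0, 0, -0.035], "aperture":0.2}, {"d":[0, 0, -0.02], "aperture":0.2}, {"d":[0, -0.04, 0], "aperture":0.2}, {"d":[0, -0.04, 0], "aperture":0.2}, {"d":[0, -0.0435, 0], "aperture":0.2}, {"d":[0, 0, 0.03], "aperture":0.2}, {"d":[0, 0, 0.02], "aperture":0.2}, {"aperture":0.2}, {"aperture":0.2}]'

```text
t: 24.75
eef_pos: [0.4647, -0.0851, 0.0791]
tool_rot: [-0.0, -0.001, 1.0, 0.0]
contact_force: [0.1, -1.2, -0.3]
gripper_width: 0.457
grasp_force: 40.6
```

Emit:
move_tool --offsets '[{"d":[0, 0, 0.015], "aperture":0.2}, {"d":[0, 0, 0.015], "aperture":0.2}, {"d":[0, 0, 0.01], "aperture":0.2}, {"d":[0, 0, 0.005], "aperture":0.2}, {"d":[0, 0, 0.003], "aperture":0.2}, {"aperture":0.2}, {"aperture":0.2}, {"aperture":0.2}]'

```text
t: 25.55
eef_pos: [0.4651, -0.0853, 0.0312]
tool_rot: [0.0, -0.0, 1.0, -0.0]
contact_force: [0.9, 0.2, -0.8]
gripper_width: 0.459
grasp_force: 40.6
```

Emit:
move_tool --offsets '[{"d":[0, 0, 0.001], "aperture":0.2}, {"aperture":0.2}, {"aperture":0.2}]'

```text
t: 25.85
eef_pos: [0.4648, -0.0853, 0.0298]
tool_rot: [0.0, -0.0, 1.0, 0.0]
contact_force: [0.2, -0.7, -0.1]
gripper_width: 0.457
grasp_force: 40.6
```

Emit:
move_tool --offsets '[{"aperture":0.5}, {"aperture":0.55}, {"aperture":0.6}, {"aperture":0.7}, {"aperture":0.8}, {"aperture":0.8}, {"aperture":0.8}, {"d":[0, 0, -0.03], "aperture":0.8}, {"d":[0, 0, -0.03], "aperture":0.8}, {"d":[0, 0, -0.04], "aperture":0.8}, {"d":[0, 0, -0.05], "aperture":1}, {"d":[0, 0.045, 0], "aperture":1}, {"d":[0, 0.045, 0], "aperture":1}, {"d":[0, 0.045, 0], "aperture":1}, {"d":[0, 0.045, 0], "aperture":1}, {"d":[0, 0.045, 0], "aperture":1}, {"d":[0, 0.045, 0], "aperture":1}, {"aperture":1}, {"aperture":1}]'

```text
t: 27.75
eef_pos: [0.4642, 0.1856, 0.1796]
tool_rot: [-0.0, -0.002, 1.0, -0.0]
contact_force: [-0.5, -0.1, 0.1]
gripper_width: 0.999
grasp_force: 0.0
```

Run:
```python
from h import *
s=eyes.read_camera("side");t=eyes.read_camera("top")
cv2.imwrite("pics/s5.png",np.vstack([cv2.resize(s[160:285,250:410],(640,500)[:2],interpolation=2)[:400],])) 
cv2.imwrite("pics/s5.png",np.hstack([cv2.resize(s[170:285,260:390],None,fx=3,fy=3,interpolation=2),cv2.resize(t[155:270,320:470],None,fx=2.6,fy=3,interpolation=2)]))
print(monitor.get_obs()['contact_force'])
```

```text
[-0.35919494 -0.09134261  0.12816045]
```

View pics/s5.png

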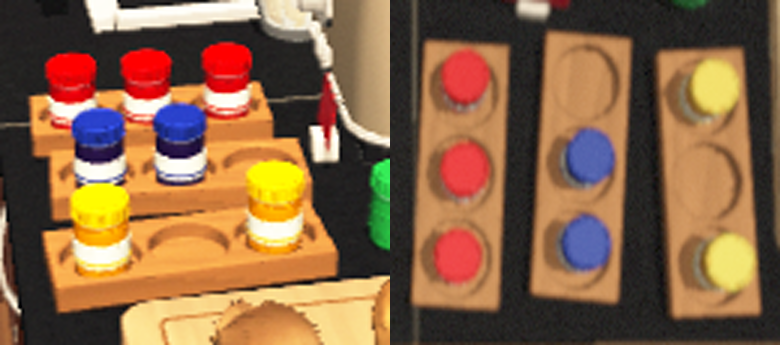

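All seven jars stand upright in their wells. Before handing in I check the lid positions against the well centres.

Run:
```python
from h import *
t=eyes.read_camera("top")
H,S,V=[a.astype(int) for a in cv2.split(cv2.cvtColor(t,cv2.COLOR_BGR2HSV))]
m=(((H<6)|(H>172))&(S>170)&(V>120))|((abs(H-26)<6)&(S>120)&(V>170))|((abs(H-116)<12)&(S>120)&(V>80)); m[:,:325]=0;m[:165]=0;m[:,465:]=0;m[265:]=0
k,l,st,ce=cv2.connectedComponentsWithStats(m.astype(np.uint8))
S=[(.5339,-.1935,-.0877),(.5277,-.0886,-.0562),(.5211,-.3021,.03)]
for i in range(1,k):
    if st[i,4]>100:
        p=unproj("top",*ce[i],.07)[:2]; x,y,a=min(S,key=lambda s:abs(s[1]-p[1])); d=p-[x,y]
        print(p.round(4),"in stand mm",(1000*np.array([np.cos(a)*d[0]+np.sin(a)*d[1],-np.sin(a)*d[0]+np.cos(a)*d[1]])).round(1))
```

```text
[ 0.5914 -0.0915] in stand mm [63.8  0.7]
[ 0.5831 -0.2959] in stand mm [62.2  4.3]
[ 0.5331 -0.1919] in stand mm [-1.   1.5]
[ 0.5253 -0.0908] in stand mm [-2.3 -2.3]
[ 0.4723 -0.1873] in stand mm [-61.9   0.7]
[ 0.4638 -0.0843] in stand mm [-64.    0.7]
[ 0.4591 -0.3028] in stand mm [-62.    1.2]
```

```bash
python3 -c "
from station import bot
print(bot.hand_in())"
```

```text
the job is handed in; nothing more can be done
None
```

All four loose jars are seated upright in free wells of their own sort's stand, each within about 2 mm of the well centre by the last top-camera measurement. The stock jars are still in their wells, and the job was handed in at about 28 s; the hand-in call gave no verdict.

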